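# Set the eccentric guide roller and prove the gap with the sliding gauge

## Task

The eccentric roller on the checking fixture is set too tight. Swing its handle round until it points straight away from the fence, along the line engraved on the plate, then prove the gap: slide the gauge along the fence past the roller, flat on the plate and never lifted out, all the way to the end stop. Let go and leave the handle on its line and the gauge at the stop.

Things in the scene. Friction and masses are not known exactly. Their poses are not given: they have to be found in the camera images.
- fixture: Fixed dark plate 170 (x) x 300 (y) x 12 mm; origin under its centre. Aluminium fence on its +x side, inner face at x=+55 mm, 22 mm above plate. Beside it the gauge's lane, x=19 to 55, low guides (15 mm above plate) on its -x side at both ends. End stop (20 mm above plate) across the lane, face at y=+115. Roller pivot at x=-6, y=0; white engraved line along x at y=0 by the -x edge.
- cam (a joint): Roller angle, rad, counter-clockwise from above, about an upright pivot. Steel disc 52 mm wide, 18 high, 12 off-centre, flat handle arm on top. At 0 the handle points to fixture +y, gap to fence 23 mm; at 1.571 it points to fixture -x over the line, gap 35 mm, right for the gauge; beyond is too wide. Starts 0 to 0.7, range -0.15 to 2.5; friction 0.25 N m (4 N at the pin); stays where left.
- cam_pin (a point): Middle of the upright round black pin at the end of the roller's handle, 60 mm from the pivot. Pin 16 mm in diameter; this point is 60 mm above the table, the pin's top 81, the handle arm's upper face 38. Pinch it from above and lead it round the pivot, or push it.
- gauge_grip (a point): Point on the stem of the loose steel gauge in the lane: a round-ended bar 30 wide, 70 long (along y), 20 high, 0.33 kg, with a 14 mm square stem 45 mm tall in its middle. Point is 45 above its underside, 57 above the table; stem top 77. Starts at fixture y=-100 to -85 mm; touches the end stop at y=+80. A smaller, thinner gauge of the same shape lies on the table, not needed.
Things that resemble listed ones, but are neither listed nor needed, are in the scene too. What is shaped like the part that bears gauge_grip but pink or purple is not meant.

How it is judged:
By the outcome, as a careful person would: the job done as asked, in the order asked, and still so for the second after the job is handed in, with the robot touching nothing.
It also fails if it takes over 45 s, if anything falls off the work surface, if the arm or the gripper's body presses on something with over 40 N, if the wrist force passes 120 N, or if a joint passes its speed limit or range.

## Robot

A 6-joint arm with a two-finger parallel gripper is mounted at the origin on the work surface. World frame = base frame: x ahead of the robot, y to its left, z up, the work surface at z = 0. Lengths are in m, angles in rad, forces in N, time in s.
With the tool pointing down it reaches from about 0.3 to 0.775 m from the base axis. Payload 14.6 kg.
Tool frame: the origin (TCP) lies on the centre line of the jaws, within the pads' length; the fingertips stand 25 mm ahead of it and the grasp point (between the pads) lies 6 mm ahead of it; z points along the fingers, y is the line along which they close (so a half turn about z gives the same grasp; the last joint's range is limited). The gripper opens to 94 mm and grips with 3 to 60 N. Pads are 16 mm wide; open, the fingers measure 119 mm over their backs; the gripper's body (75 mm by 177 mm) begins 78 mm behind the grasp point.
Start: joints at [1.121, 0.3, 1.521, -0, 1.321, -0.067], TCP at [0.205, 0.51, 0.23] pointing down, gripper open.
Joint ranges: [-3.03, 3.03], [-0.79, 2.21], [0.23, 2.52], [-1.04, 4.18], [0, 3.07], [-2.55, 2.55]. Speed limits (rad/s): [2.22, 2.22, 2.57, 3.14, 3.14, 3.14].

## Interface

Orientations are given as [roll, pitch, yaw] about the fixed x, y, z axes, in that order (R = Rz(yaw) Ry(pitch) Rx(roll)).
In Python, from cell import robot gives the robot as it stands.
- The arm moves only by the shell command python3 -m inch 'ROWS' [FORCE]. ROWS is JSON, a list of rows, each an object of numbers: "x", "y", "z": the shift along the world's x, y, z in mm; "wx", "wy", "wz": the turn, a rotation vector about the world's x, y, z in degrees; "grip": the opening in per cent of the stroke, from 0 (shut) to 100 (fully open). In form: [{"x": .., "y": .., "z": .., "wx": .., "wy": .., "wz": .., "grip": ..}, ...]. A call has 1 to 5 rows; each row is the pose to reach, as a shift and turn from the pose commanded when the call began; what a row does not reach only later rows make up. A row lasts 1/12 s, in which the tool goes at most 41.7 mm and 7.16 degrees, less where a joint would pass 70% of its speed; a pose out of reach is approached as far as the arm can. A call with a gripper value outside its range is refused whole. The fingers move at their own pace and stop on an object; FORCE is the grip in N (left out, the last holds). Time passes only in rows, so rows that repeat a pose let the fingers close. It gives the time, the measured TCP pose, the force, the opening and the grip force at its end, in the units of the state.
- robot.get_state(): the state, without advancing time (a new reading comes with each control period).
- robot.snapshot(name): name is "side" or "top"; returns (picture, depth): 420x560x3 uint8, red, green, blue; 420x560 float32, m along the optical axis (not along the pixel's ray), 0 where there is no reading.
- robot.camera_params(name): a dict with "fx", "fy", "cx", "cy" (pixels), "R" (3x3) and "t" (3): a world point X has camera coordinates R X + t. Camera axes: x right, y down, z forward; pixel columns grow to the right and rows downward; lengths in m; the calibration is good to about 2 mm. A picture is of the moment at which its call begins. camera_params takes no time and is no camera call.
- robot.close_job(): hands the job in; it is judged then, once.
The state is a dict: "t": time; "joint_pos": joint angles; "qd": joint speeds; "joint_torque": joint torques, N m; "eef_pos": TCP position; "ee_rot": TCP orientation; "ft_force": force on the tool from outside, world axes, zero at the start; "wrist_torque": the same for the moment, N m; "opening": finger opening in m; "gripper_force": force on a finger pad.
Only numpy, scipy, OpenCV 4.12 (cv2) and the standard library are available. Lean on these libraries where they do the work, as an engineer would, in place of code of your own. Each camera call takes 0.05 s, during which the arm holds its last target. There are 200 camera calls.

## Working session

There is one attempt and no reset: what is moved stays moved. The work goes in short steps, Python scripts to look and compute and a shell command to move; the robot and the scene stay as the last step left them, time stands still between calls to the robot, and variables do not carry over. Pictures are saved under pics/ and viewed, at most 10 in all, crops included, and the job is handed in when it is done.

```bash
mkdir -p pics; cat > h.py <<'E'
from cell import robot
import numpy as np, cv2
def snap(n):
    p,d=robot.snapshot(n); np.savez(f'{n}.npz',p=p,d=d); return p,d
def back(n,u,v,d=None,z=None):
    c=robot.camera_params(n); R=np.array(c['R']);t=np.array(c['t'])
    r=np.array([(u-c['cx'])/c['fx'],(v-c['cy'])/c['fy'],1.])
    if d is not None: return R.T@(r*d-t)
    o=-R.T@t; w=R.T@r; return o+w*(z-o[2])/w[2]
def cloud(n,d):
    c=robot.camera_params(n); R=np.array(c['R']);t=np.array(c['t'])
    v,u=np.mgrid[:d.shape[0],:d.shape[1]]
    P=np.stack([(u-c['cx'])/c['fx']*d,(v-c['cy'])/c['fy']*d,d],-1)
    return (P-t)@R
def save(p,f): cv2.imwrite('pics/'+f,p[:,:,::-1])
E
python3 - <<'E'
from h import *
for n in('top','side'):
    p,d=snap(n)
    save(cv2.resize(p,(800,600),interpolation=cv2.INTER_CUBIC) if n=='top' else p,n+'0.png')
    c=robot.camera_params(n); print(n,-np.array(c['R']).T@np.array(c['t']),np.array(c['R'])[2])
print(robot.get_state())
E
```

```text
top [ 0.42579848 -0.05363011  0.98451097] [ 0.20599018  0.0180385  -0.97838778]
side [0.50091364 0.55952953 0.74056754] [ 0.15016905 -0.67123033 -0.72587816]
{'t': 0.1, 'joint_pos': array([ 1.12140125e+00,  3.00401146e-01,  1.52152296e+00,  1.64341678e-05,
        1.32072210e+00, -6.66172349e-02]), 'qd': array([-0.00161642, -0.00128756, -0.00196136, -0.00229735,  0.00075119,
        0.00031923]), 'joint_torque': array([ 9.26609246e-04, -5.32640219e+01, -3.53290451e+01,  7.10254395e-02,
        2.34098959e-02, -5.10548080e-05]), 'eef_pos': array([0.20533769, 0.50999781, 0.22994928]), 'ee_rot': array([-3.14054250e+00, -8.60159354e-05,  2.75881069e+00]), 'ft_force': array([ 0.18875221, -0.57843906,  0.42067483]), 'wrist_torque': array([0.02152708, 0.02075497, 0.00346399]), 'gripper_force': 0.0, 'opening': 0.09410612986559375}
```

View pics/top0.png

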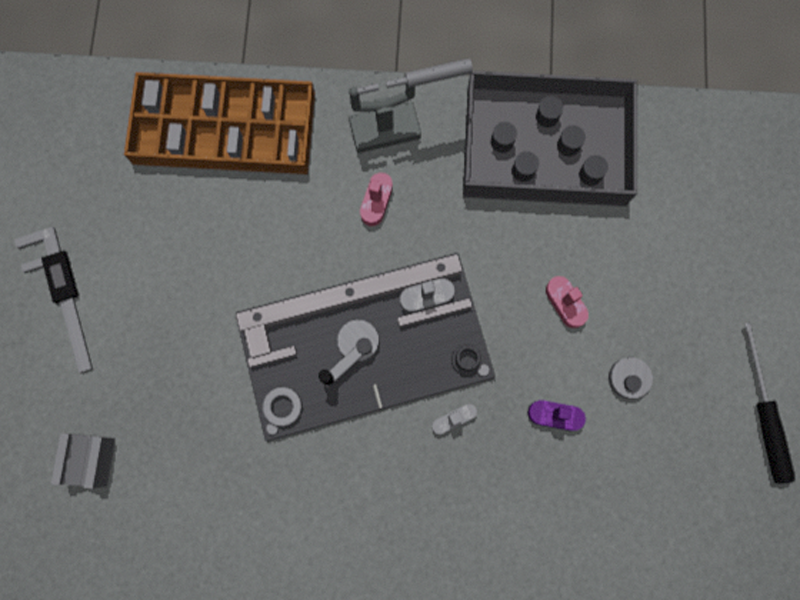

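View pics/side0.png

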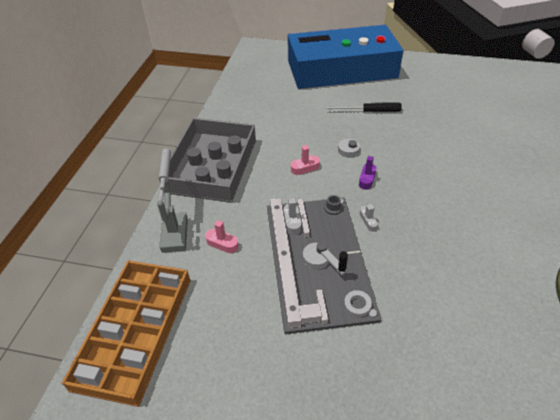

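The top view (800x600) shows the fixture with its fence facing up and away from the robot. The pin is at (326,377), the pivot disc at (358,338) and the engraved line at (378,396). The end stop is at (258,342).

Gauge candidates:
- Grey in the lane at (428,294): this fits, being steel, in the lane and at the end away from the stop.
- Small grey on the table at (455,419): this is the thinner one.
- Pink at (376,198) and (568,300), purple at (557,415): excluded by colour.

Next I'll measure the fixture and confirm the gauge in a crop.

```bash
python3 - <<'E'
from h import *
for n in('top','side'):
    f=np.load(n+'.npz');p,d=f['p'],f['d']
    P=cloud(n,d);
    c0=back(n,*( (365*.7,347*.7) if n=='top' else (322,262)),z=.012)
    m=(d>0)&(P[...,2]>.007)&(P[...,2]<.045)&(np.hypot(P[...,0]-c0[0],P[...,1]-c0[1])<.2)
    k,l,s,_=cv2.connectedComponentsWithStats(m.astype(np.uint8),connectivity=4)
    i=1+np.argmax(s[1:,4]); Q=P[l==i]
    (cx,cy),wh,a=cv2.minAreaRect((Q[:,:2]*1000).astype(np.float32))
    print(n,'rect',cx,cy,wh,a, 'plate z',np.median(Q[:,2]))
    if wh[0]>wh[1]: a=a-90
    a=(a+45)%180-45
    # x axis along short side
    th=np.deg2rad(a); 
    if np.cos(th)<0: th+=np.pi
    ex=np.array([np.cos(th),np.sin(th)]);ey=np.array([-ex[1],ex[0]])
    F=np.stack([(P[...,:2]*1000-[cx,cy])@ex,(P[...,:2]*1000-[cx,cy])@ey,P[...,2]*1000],-1)
    print('yaw',np.rad2deg(th))
    sel=lambda z0,z1,x0,x1,y0,y1:F[(d>0)&(F[...,2]>z0)&(F[...,2]<z1)&(F[...,0]>x0)&(F[...,0]<x1)&(F[...,1]>y0)&(F[...,1]<y1)]
    W=lambda q:np.round(np.array([cx,cy])+q[0]*ex+q[1]*ey,1)
    for nm,S in(('pin',sel(60,90,-90,20,-30,90)),('stemtop',sel(72,84,15,60,-130,-50)),('stem',sel(45,84,15,60,-130,-50)),('gaugebar',sel(28,37,18,52,-150,-40)),('fence',sel(31,38,53,90,-150,150))):
        if len(S): q=S.mean(0);print(nm,len(S),q.round(1),'min',S.min(0).round(1),'max',S.max(0).round(1),'world',W(q))
    for nm,g in(('pivot',(-6,0)),('line',(-66,0)),('gauge end',(37,80)),('gauge start',(37,-90))): print(nm,W(g))
f=np.load('top.npz')['p']; a=cv2.resize(f[160:320,150:360],(788,600),interpolation=cv2.INTER_CUBIC); save(a,'crop.png')
E
```

```text
top rect 560.5670776367188 6.953369140625 (170.2772216796875, 300.3485412597656) 18.871034622192383 plate z 0.013178473074733625
yaw 18.871034622192383
pin 80 [-34.9  52.5  79.2] min [-41.8  45.4  63.1] max [-26.8  60.4  85.3] world [510.6  45.3]
stemtop 67 [ 36.8 -93.4  76.4] min [  30.1 -100.7   72.3] max [ 43.9 -86.5  81. ] world [625.6 -69.5]
stem 97 [ 35.3 -92.8  70.8] min [  29.5 -100.7   45. ] max [ 43.9 -86.5  81. ] world [624.  -69.4]
gaugebar 472 [ 35.6 -92.9  32. ] min [  18.4 -128.    28. ] max [ 51.9 -55.2  36.9] world [624.3 -69.4]
fence 1865 [65.4  1.4 34.1] min [  53.1 -144.9   31. ] max [ 77.4 144.8  38. ] world [622.1  29.4]
pivot [554.9   5. ]
line [498.1 -14.4]
gauge end [569.7  94.6]
gauge start [624.7 -66.2]
side rect 561.06689453125 6.2665252685546875 (170.7978973388672, 302.97308349609375) 18.853195190429688 plate z 0.014075637061911686
yaw 18.853195190429688
pin 112 [-32.6  56.4  75.7] min [-40.8  44.9  60.6] max [-25.6  62.1  83.5] world [512.   49.1]
stemtop 49 [ 37.8 -92.1  77. ] min [  30.5 -101.7   72.2] max [ 44.6 -85.4  80.6] world [626.6 -68.7]
stem 119 [ 38.3 -89.6  66.6] min [  30.5 -101.7   45.1] max [ 44.8 -84.2  80.6] world [626.2 -66.2]
gaugebar 275 [ 37.2 -85.1  32.8] min [  18.2 -139.7   28. ] max [ 52.  -55.6  36.2] world [623.8 -62.3]
fence 1489 [66.3 18.7 34.9] min [  53.1 -146.    31.1] max [ 77.4 145.7  37.9] world [617.8  45.4]
pivot [555.4   4.3]
line [498.6 -15.1]
gauge end [570.2  93.9]
gauge start [625.2 -66.9]
```

View pics/crop.png

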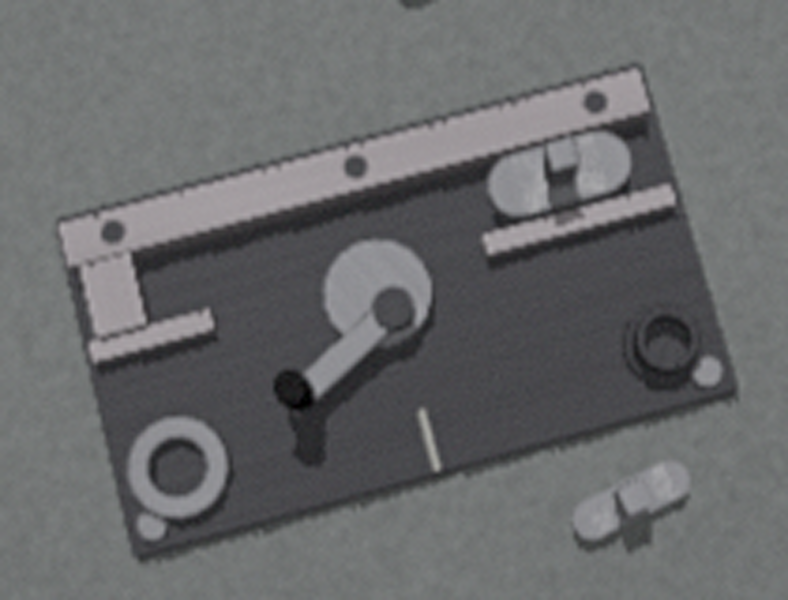

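The crop confirms the lane gauge: stem at (562,152), grey steel, between the fence and the right-hand guide. The small one at (635,490) is on the table. The pin is at (293,389).

Fixture centre is about (560.8, 6.6) mm with yaw 18.9°. The pivot is at (555.1, 4.7), the pin at about (511, 46) and cam about 0.5. The pin target is (498.3, -14.7).

Moving to above the pin.

```bash
python3 -m inch '[{"x":22,"y":-34,"z":0,"grip":50},{"x":44,"y":-68,"grip":50},{"x":66,"y":-102,"grip":50},{"x":88,"y":-136,"grip":50},{"x":110,"y":-167,"grip":50}]' 15
python3 -m inch '[{"x":22,"y":-34,"z":-10},{"x":44,"y":-68,"z":-20},{"x":66,"y":-101,"z":-30},{"x":88,"y":-134,"z":-40},{"x":110,"y":-167,"z":-50}]'
python3 -m inch '[{"x":22,"y":-34,"z":-10},{"x":44,"y":-67,"z":-20},{"x":65,"y":-98,"z":-30},{"x":86,"y":-130,"z":-40},{"x":86,"y":-130,"z":-45}]'
```

```text
$[0]: bad value
$[0]: bad value
$[0]: bad value
```

```bash
python3 -m inch '[{"x":22,"y":-34,"z":0,"wx":0,"wy":0,"wz":0,"grip":50},{"x":44,"y":-68,"z":0,"wx":0,"wy":0,"wz":0,"grip":50},{"x":66,"y":-102,"z":0,"wx":0,"wy":0,"wz":0,"grip":50},{"x":88,"y":-136,"z":0,"wx":0,"wy":0,"wz":0,"grip":50},{"x":110,"y":-167,"z":0,"wx":0,"wy":0,"wz":0,"grip":50}]' 15
```

```text
t: 0.52
eef_pos: [0.3159, 0.3412, 0.2303]
ee_rot: [-3.141, -0.0, 2.759]
ft_force: [0.4, 0.3, -0.7]
opening: 0.0643
gripper_force: 0.0
```

```bash
python3 -m inch '[{"x":21,"y":-33,"z":-10,"wx":0,"wy":0,"wz":0,"grip":50},{"x":43,"y":-66,"z":-20,"wx":0,"wy":0,"wz":0,"grip":50},{"x":65,"y":-99,"z":-30,"wx":0,"wy":0,"wz":0,"grip":50},{"x":87,"y":-132,"z":-40,"wx":0,"wy":0,"wz":0,"grip":50},{"x":109,"y":-165,"z":-50,"wx":0,"wy":0,"wz":0,"grip":50}]'
python3 -m inch '[{"x":22,"y":-33,"z":-10,"wx":0,"wy":0,"wz":0,"grip":50},{"x":44,"y":-66,"z":-20,"wx":0,"wy":0,"wz":0,"grip":50},{"x":65,"y":-99,"z":-30,"wx":0,"wy":0,"wz":0,"grip":50},{"x":86,"y":-131,"z":-40,"wx":0,"wy":0,"wz":0,"grip":50},{"x":86,"y":-131,"z":-40,"wx":0,"wy":0,"wz":0,"grip":50}]'
```

```text
t: 0.93
eef_pos: [0.425, 0.1763, 0.18]
ee_rot: [3.142, 0.0, 2.759]
ft_force: [0.6, 1.3, 0.3]
opening: 0.0472
gripper_force: 0.0
t: 1.35
eef_pos: [0.512, 0.0425, 0.1383]
ee_rot: [-3.14, -0.002, 2.755]
ft_force: [-0.4, 0.3, -0.0]
opening: 0.0471
gripper_force: 0.0
```

```bash
python3 -m inch '[{"x":0,"y":0,"z":-25,"wx":0,"wy":0,"wz":0,"grip":50},{"x":0,"y":0,"z":-50,"wx":0,"wy":0,"wz":0,"grip":50},{"x":0,"y":0,"z":-68,"wx":0,"wy":0,"wz":0,"grip":50},{"x":0,"y":0,"z":-68,"wx":0,"wy":0,"wz":0,"grip":30},{"x":0,"y":0,"z":-68,"wx":0,"wy":0,"wz":0,"grip":10}]' 15
python3 -m inch '[{"x":0,"y":0,"z":0,"wx":0,"wy":0,"wz":0,"grip":5},{"x":0,"y":0,"z":0,"wx":0,"wy":0,"wz":0,"grip":5},{"x":0,"y":0,"z":0,"wx":0,"wy":0,"wz":0,"grip":5},{"x":0,"y":0,"z":0,"wx":0,"wy":0,"wz":0,"grip":5}]' 15
```

```text
t: 1.77
eef_pos: [0.5101, 0.0473, 0.0722]
ee_rot: [-3.141, -0.002, 2.759]
ft_force: [0.9, -0.5, 0.2]
opening: 0.0369
gripper_force: 0.0
t: 2.1
eef_pos: [0.5109, 0.0472, 0.0735]
ee_rot: [3.141, 0.002, 2.759]
ft_force: [-1.6, 0.3, 6.0]
opening: 0.0159
gripper_force: 15.0
```

```bash
python3 -m inch '[{"x":-3.8,"y":-4.7,"z":0,"wx":0,"wy":0,"wz":4,"grip":5},{"x":-7.3,"y":-9.9,"z":0,"wx":0,"wy":0,"wz":8,"grip":5},{"x":-10.3,"y":-15.4,"z":0,"wx":0,"wy":0,"wz":12,"grip":5},{"x":-12.6,"y":-21.3,"z":0,"wx":0,"wy":0,"wz":16,"grip":5},{"x":-14.4,"y":-27.3,"z":0,"wx":0,"wy":0,"wz":20,"grip":5}]'
python3 -m inch '[{"x":-1.1,"y":-6.2,"z":0,"wx":0,"wy":0,"wz":4,"grip":5},{"x":-1.5,"y":-12.5,"z":0,"wx":0,"wy":0,"wz":8,"grip":5},{"x":-1.3,"y":-18.7,"z":0,"wx":0,"wy":0,"wz":12,"grip":5},{"x":-0.4,"y":-24.9,"z":0,"wx":0,"wy":0,"wz":16,"grip":5},{"x":-0.4,"y":-24.9,"z":0,"wx":0,"wy":0,"wz":20.8,"grip":5}]'
```

```text
t: 2.52
eef_pos: [0.4959, 0.0208, 0.0734]
ee_rot: [3.14, 0.001, 3.112]
ft_force: [-3.2, 9.1, 7.3]
opening: 0.0159
gripper_force: 15.0
t: 2.93
eef_pos: [0.4958, -0.0055, 0.0733]
ee_rot: [-3.142, 0.001, -2.809]
ft_force: [-0.9, -2.0, 6.1]
opening: 0.0156
gripper_force: 15.0
```

```bash
python3 -m inch '[{"x":1,"y":-4,"z":0,"wx":0,"wy":0,"wz":0,"grip":5},{"x":2.1,"y":-8,"z":0,"wx":0,"wy":0,"wz":0,"grip":5},{"x":2.1,"y":-8,"z":0,"wx":0,"wy":0,"wz":0,"grip":5},{"x":2.1,"y":-8,"z":0,"wx":0,"wy":0,"wz":0,"grip":5}]'
```

```text
t: 3.27
eef_pos: [0.4979, -0.013, 0.0733]
ee_rot: [-3.141, 0.001, -2.812]
ft_force: [-3.1, -1.1, 7.1]
opening: 0.0155
gripper_force: 15.0
```

```bash
python3 -m inch '[{"x":0.5,"y":-1.6,"z":0,"wx":0,"wy":0,"wz":0,"grip":5},{"x":0.5,"y":-1.6,"z":0,"wx":0,"wy":0,"wz":0,"grip":5},{"x":0.5,"y":-1.6,"z":0,"wx":0,"wy":0,"wz":0,"grip":5}]'
python3 -m inch '[{"x":0,"y":0,"z":0,"wx":0,"wy":0,"wz":0,"grip":45},{"x":0,"y":0,"z":0,"wx":0,"wy":0,"wz":0,"grip":45},{"x":0,"y":0,"z":20,"wx":0,"wy":0,"wz":0,"grip":45},{"x":0,"y":0,"z":50,"wx":0,"wy":0,"wz":0,"grip":45},{"x":0,"y":0,"z":80,"wx":0,"wy":0,"wz":0,"grip":45}]'
```

```text
t: 3.52
eef_pos: [0.4983, -0.0143, 0.0732]
ee_rot: [3.141, 0.001, -2.812]
ft_force: [-4.3, 2.4, 6.3]
opening: 0.0156
gripper_force: 15.0
t: 3.93
eef_pos: [0.4978, -0.0146, 0.1531]
ee_rot: [3.141, -0.001, -2.812]
ft_force: [0.7, 0.1, -0.9]
opening: 0.0413
gripper_force: 0.0
```

```bash
python3 -m inch '[{"x":32,"y":-13.6,"z":0,"wx":0,"wy":0,"wz":0,"grip":45},{"x":64,"y":-27.2,"z":0,"wx":0,"wy":0,"wz":0,"grip":45},{"x":96,"y":-40.9,"z":0,"wx":0,"wy":0,"wz":0,"grip":45},{"x":127.5,"y":-54.5,"z":0,"wx":0,"wy":0,"wz":0,"grip":45},{"x":127.5,"y":-54.5,"z":0,"wx":0,"wy":0,"wz":0,"grip":45}]'
cat > fx.py <<'E'
from h import *
C=np.array([560.8,6.6]);th=np.deg2rad(18.86);ex=np.array([np.cos(th),np.sin(th)]);ey=np.array([-ex[1],ex[0]])
for n in('top','side'):
    p,d=snap(n);P=cloud(n,d);Q=P[...,:2]*1000-C;F=np.stack([Q@ex,Q@ey,P[...,2]*1000],-1)
    for nm,(z0,z1,x0,x1,y0,y1) in dict(pintop=(74,84,-100,5,-40,90),arm=(34.5,42,-58,-20,-40,60),stemtop=(72,82,15,60,-140,110),bar=(28,37,20,52,-140,-40),bar2=(28,37,20,52,40,114)).items():
        S=F[(d>0)&(F[...,2]>z0)&(F[...,2]<z1)&(F[...,0]>x0)&(F[...,0]<x1)&(F[...,1]>y0)&(F[...,1]<y1)]
        if len(S): print(n,nm,len(S),'mid',((S.min(0)+S.max(0))/2).round(1),'min',S.min(0).round(1),'max',S.max(0).round(1))
E
python3 - <<'E'
import fx
from h import *
f=np.load('side.npz')['p'];a=np.load('top.npz')['p']
save(np.hstack([cv2.resize(a[160:320,150:360],(394,300)),cv2.resize(f[180:340,250:400],(281,300))]),'chk1.png')
E
```

```text
t: 4.35
eef_pos: [0.6289, -0.0713, 0.1513]
ee_rot: [-3.141, 0.0, -2.814]
ft_force: [-1.2, 0.2, 0.1]
opening: 0.0422
gripper_force: 0.0
side pintop 62 mid [-64.8   1.   78.9] min [-72.1  -6.1  74. ] max [-57.5   8.2  83.7]
side arm 131 mid [-38.9   0.3  38.3] min [-57.8  -7.5  34.7] max [-20.1   8.2  42. ]
side stemtop 50 mid [ 37.8 -93.6  76.5] min [  30.8 -101.9   72.2] max [ 44.7 -85.2  80.9]
side bar 264 mid [ 37.3 -91.9  32.7] min [  22.7 -126.4   28.6] max [ 52.  -57.5  36.8]
```

View pics/chk1.png

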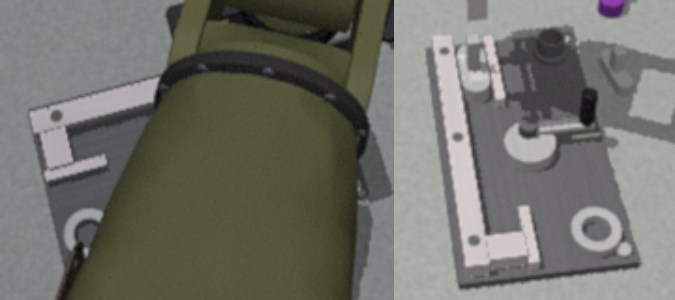

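The side view shows the handle lying along the engraved line: pin at (588,105), line at (598,135). The pin is about 1 mm (1°) off by depth, within calibration. Now gripping the stem.

```bash
python3 -m inch '[{"x":0,"y":0,"z":-25,"wx":0,"wy":0,"wz":0,"grip":45},{"x":0,"y":0,"z":-50,"wx":0,"wy":0,"wz":0,"grip":45},{"x":0,"y":0,"z":-75,"wx":0,"wy":0,"wz":0,"grip":45},{"x":0,"y":0,"z":-87,"wx":0,"wy":0,"wz":0,"grip":45},{"x":0,"y":0,"z":-87,"wx":0,"wy":0,"wz":0,"grip":45}]' 12
python3 -m inch '[{"x":0,"y":0,"z":0,"wx":0,"wy":0,"wz":0,"grip":3},{"x":0,"y":0,"z":0,"wx":0,"wy":0,"wz":0,"grip":3},{"x":0,"y":0,"z":0,"wx":0,"wy":0,"wz":0,"grip":3},{"x":0,"y":0,"z":0,"wx":0,"wy":0,"wz":0,"grip":3},{"x":0,"y":0,"z":0,"wx":0,"wy":0,"wz":0,"grip":3}]' 12
```

```text
t: 4.87
eef_pos: [0.6239, -0.0685, 0.0632]
ee_rot: [3.14, -0.004, -2.812]
ft_force: [0.1, -0.7, 0.1]
opening: 0.0426
gripper_force: 0.0
t: 5.28
eef_pos: [0.6261, -0.0692, 0.0665]
ee_rot: [-3.141, 0.001, -2.812]
ft_force: [-0.9, 0.9, 2.4]
opening: 0.0139
gripper_force: 12.0
```

```bash
python3 -m inch '[{"x":-1.3,"y":3.8,"z":-0.5,"wx":0,"wy":0,"wz":0,"grip":3},{"x":-3.9,"y":11.4,"z":-0.5,"wx":0,"wy":0,"wz":0,"grip":3},{"x":-6.5,"y":18.9,"z":-0.5,"wx":0,"wy":0,"wz":0,"grip":3},{"x":-9.1,"y":26.5,"z":-0.5,"wx":0,"wy":0,"wz":0,"grip":3},{"x":-11.6,"y":34.1,"z":-0.5,"wx":0,"wy":0,"wz":0,"grip":3}]'
python3 -m inch '[{"x":-2.6,"y":7.6,"z":0,"wx":0,"wy":0,"wz":0,"grip":3},{"x":-5.2,"y":15.1,"z":0,"wx":0,"wy":0,"wz":0,"grip":3},{"x":-7.8,"y":22.7,"z":0,"wx":0,"wy":0,"wz":0,"grip":3},{"x":-10.3,"y":30.3,"z":0,"wx":0,"wy":0,"wz":0,"grip":3},{"x":-12.9,"y":37.9,"z":0,"wx":0,"wy":0,"wz":0,"grip":3}]'
```

```text
t: 5.7
eef_pos: [0.6151, -0.0356, 0.0665]
ee_rot: [-3.139, 0.003, -2.813]
ft_force: [1.8, -5.4, 6.9]
opening: 0.0138
gripper_force: 12.0
t: 6.12
eef_pos: [0.6023, 0.0024, 0.0665]
ee_rot: [-3.139, 0.003, -2.813]
ft_force: [1.7, -6.5, 6.9]
opening: 0.0143
gripper_force: 12.0
```

```bash
python3 -m inch '[{"x":-2.6,"y":7.6,"z":0,"wx":0,"wy":0,"wz":0,"grip":3},{"x":-5.2,"y":15.1,"z":0,"wx":0,"wy":0,"wz":0,"grip":3},{"x":-7.8,"y":22.7,"z":0,"wx":0,"wy":0,"wz":0,"grip":3},{"x":-10.4,"y":30.3,"z":0,"wx":0,"wy":0,"wz":0,"grip":3},{"x":-13.0,"y":37.9,"z":0,"wx":0,"wy":0,"wz":0,"grip":3}]'
python3 -m inch '[{"x":-2.6,"y":7.6,"z":0,"wx":0,"wy":0,"wz":0,"grip":3},{"x":-5.2,"y":15.1,"z":0,"wx":0,"wy":0,"wz":0,"grip":3},{"x":-7.8,"y":22.7,"z":0,"wx":0,"wy":0,"wz":0,"grip":3},{"x":-10.4,"y":30.3,"z":0,"wx":0,"wy":0,"wz":0,"grip":3},{"x":-13.0,"y":37.9,"z":0,"wx":0,"wy":0,"wz":0,"grip":3}]'
```

```text
t: 6.53
eef_pos: [0.5893, 0.0403, 0.0665]
ee_rot: [-3.139, 0.003, -2.813]
ft_force: [2.4, -6.8, 6.2]
opening: 0.0141
gripper_force: 12.0
t: 6.95
eef_pos: [0.5763, 0.0783, 0.0664]
ee_rot: [-3.139, 0.003, -2.813]
ft_force: [2.3, -6.2, 7.1]
opening: 0.0136
gripper_force: 12.0
```

```bash
python3 -m inch '[{"x":-1.6,"y":4.7,"z":0,"wx":0,"wy":0,"wz":0,"grip":3},{"x":-2.9,"y":8.5,"z":0,"wx":0,"wy":0,"wz":0,"grip":3},{"x":-3.9,"y":11.4,"z":0,"wx":0,"wy":0,"wz":0,"grip":3},{"x":-4.5,"y":13.2,"z":0,"wx":0,"wy":0,"wz":0,"grip":3},{"x":-4.9,"y":14.2,"z":0,"wx":0,"wy":0,"wz":0,"grip":3}]'
python3 -m inch '[{"x":-0.3,"y":0.8,"z":0,"wx":0,"wy":0,"wz":0,"grip":3},{"x":-0.5,"y":1.5,"z":0,"wx":0,"wy":0,"wz":0,"grip":3},{"x":-0.7,"y":2.0,"z":0,"wx":0,"wy":0,"wz":0,"grip":3}]'
```

```text
t: 7.37
eef_pos: [0.5715, 0.0924, 0.0664]
ee_rot: [-3.14, 0.003, -2.812]
ft_force: [1.9, -4.7, 6.3]
opening: 0.014
gripper_force: 12.0
t: 7.62
eef_pos: [0.5709, 0.0943, 0.0665]
ee_rot: [-3.14, 0.003, -2.813]
ft_force: [1.9, -3.3, 3.5]
opening: 0.0139
gripper_force: 12.0
```

```bash
python3 -m inch '[{"x":-0.3,"y":0.9,"z":0,"wx":0,"wy":0,"wz":0,"grip":3},{"x":-0.5,"y":1.4,"z":0,"wx":0,"wy":0,"wz":0,"grip":3}]'
python3 -m inch '[{"x":-0.2,"y":0.6,"z":0,"wx":0,"wy":0,"wz":0,"grip":3},{"x":-0.3,"y":1.0,"z":0,"wx":0,"wy":0,"wz":0,"grip":3}]'
```

```text
t: 7.78
eef_pos: [0.5706, 0.0952, 0.0665]
ee_rot: [-3.139, 0.003, -2.812]
ft_force: [4.5, -12.2, 6.7]
opening: 0.0139
gripper_force: 12.0
t: 7.95
eef_pos: [0.5705, 0.0954, 0.0666]
ee_rot: [-3.137, 0.004, -2.812]
ft_force: [5.2, -16.4, 7.9]
opening: 0.0139
gripper_force: 12.0
```

Force rises to 17 N and motion stalls at fixture y≈80, so the gauge is against the stop. Releasing and retreating.

```bash
python3 -m inch '[{"x":0,"y":0,"z":0,"wx":0,"wy":0,"wz":0,"grip":45},{"x":0,"y":0,"z":0,"wx":0,"wy":0,"wz":0,"grip":45},{"x":0,"y":0,"z":20,"wx":0,"wy":0,"wz":0,"grip":45},{"x":0,"y":0,"z":55,"wx":0,"wy":0,"wz":0,"grip":45},{"x":0,"y":0,"z":95,"wx":0,"wy":0,"wz":0,"grip":45}]'
python3 -m inch '[{"x":-12,"y":32,"z":15,"wx":0,"wy":0,"wz":0,"grip":45},{"x":-30,"y":64,"z":30,"wx":0,"wy":0,"wz":0,"grip":45},{"x":-48,"y":96,"z":40,"wx":0,"wy":0,"wz":0,"grip":45},{"x":-70,"y":128,"z":50,"wx":0,"wy":0,"wz":0,"grip":45},{"x":-90,"y":160,"z":60,"wx":0,"wy":0,"wz":0,"grip":45}]'
python3 -m inch '[{"x":-22,"y":32,"z":0,"wx":0,"wy":0,"wz":0,"grip":45},{"x":-44,"y":64,"z":0,"wx":0,"wy":0,"wz":0,"grip":45},{"x":-66,"y":96,"z":0,"wx":0,"wy":0,"wz":0,"grip":45},{"x":-88,"y":128,"z":0,"wx":0,"wy":0,"wz":0,"grip":45},{"x":-110,"y":160,"z":0,"wx":0,"wy":0,"wz":0,"grip":45}]'
python3 - <<'E'
import fx
from h import *
f=np.load('side.npz')['p'];a=np.load('top.npz')['p']
save(np.hstack([cv2.resize(a[160:320,150:360],(525,400)),cv2.resize(f[180:340,250:360],(275,400))]),'chk2.png')
E
```

```text
t: 8.37
eef_pos: [0.5676, 0.0974, 0.1595]
ee_rot: [3.14, -0.004, -2.812]
ft_force: [0.7, 0.2, 1.5]
opening: 0.0416
gripper_force: 0.0
t: 8.78
eef_pos: [0.4773, 0.2587, 0.2205]
ee_rot: [3.141, -0.0, -2.812]
ft_force: [1.1, 0.5, 0.8]
opening: 0.0424
gripper_force: 0.0
t: 9.2
eef_pos: [0.3671, 0.4187, 0.2201]
ee_rot: [3.141, -0.0, -2.812]
ft_force: [1.0, 0.1, -0.1]
opening: 0.0424
gripper_force: 0.0
top pintop 72 mid [-66.4   0.4  79.7] min [-73.8  -7.3  75.7] max [-59.    8.   83.8]
top arm 153 mid [-38.2   0.5  38.1] min [-56.2  -6.4  34.5] max [-20.1   7.5  41.8]
top stemtop 66 mid [37.5 80.3 76.7] min [30.5 73.6 73.3] max [44.6 87.1 80.2]
top bar2 471 mid [37.  79.8 32.2] min [22.2 45.7 28. ] max [ 51.7 114.   36.4]
side pintop 61 mid [-65.    0.8  78.9] min [-72.4  -7.1  74. ] max [-57.5   8.6  83.7]
side arm 139 mid [-39.1   0.3  38.2] min [-58.   -7.3  34.6] max [-20.3   8.   41.7]
side stemtop 65 mid [38.4 80.2 76.2] min [31.3 72.8 72.1] max [45.5 87.7 80.2]
side bar2 355 mid [37.4 80.2 32.4] min [22.8 46.5 28.2] max [ 52.  114.   36.5]
```

View pics/chk2.png

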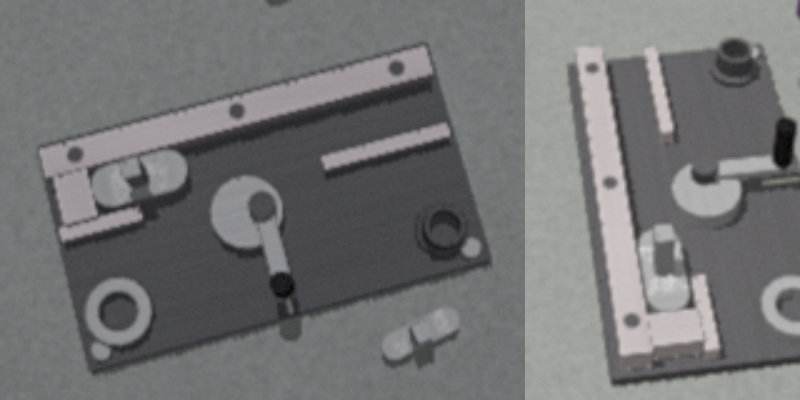

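The check picture shows the handle over its line, with the pin at (282,283) and the line's end just below it. The gauge is against the stop, stem at (135,172). Measured, the pin is 0.4–0.8 mm off the line and the gauge is at y≈80. Handing in.

```bash
python3 -c "
from cell import robot
print(robot.close_job())"
```

```text
the job is handed in; nothing more can be done
None
```

The handle is on its engraved line (pin within about 1 mm), the gauge was slid flat past the roller to the end stop and released, and the job was handed in at about 9 s with the arm clear.

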